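Clamp a freshly glued transformer core by four clicks and keep it under pressure

ROBOT

A 6-joint arm with a two-finger parallel gripper is mounted at the origin on a cart in front of the work surface, level with it; the furniture and walls round the work are solid. World frame = base frame: x ahead of the robot, y to its left, z up, the work surface at z = 0. Lengths are in m, angles in rad, forces in N, time in s.
With the tool pointing down it reaches from about 0.35 to 0.85 m from the base axis. Payload 8.1 kg.
Tool frame: the origin (TCP) lies midway between the tips of the shut fingers; the grasp point (between the pads) lies 19 mm behind it; z points along the fingers, y is the line along which they close (so a half turn about z gives the same grasp; the last joint's range is limited). The gripper opens to 93 mm and grips with 3 to 60 N. Pads are 15 mm wide; open, the fingers measure 128 mm over their backs; the gripper's body (75 mm by 188 mm) begins 65 mm behind the grasp point.
Start: joints at [-1.341, 0.13, 1.488, -0, 1.523, -0.085], TCP at [0.186, -0.571, 0.195] pointing down, gripper open.
Joint ranges: [-2.96, 2.96], [-0.89, 2.26], [0.02, 2.5], [-1.34, 4.48], [0, 2.73], [-2.66, 2.66]. Speed limits (rad/s): [2.39, 2.39, 2.79, 3.14, 3.14, 3.14].

INTERFACE

Orientations are given as a rotation vector (axis times angle).
In Python, from plant import robot, cams gives the robot as it stands. The module is installed in compiled form; this text tells all that it offers.
- The arm moves only by the tool play_rows, never from a script. Its arguments are lists of equal length, an entry for each row: "slide": the shift along the tool's x, y, z scaled (see below), a list of three; "twist": the turn, a rotation vector about the tool's x, y, z scaled (see below), a list of three. A call has exactly 8 rows; each row shifts and turns the commanded pose from where the row before left it, along the tool's axes as they then stand; what a row does not reach is not made up. The controller multiplies each number of a shift by 25 cm and each number of a turn by 60 degrees. A row lasts 1/10 s, in which the tool goes at most 50 mm and 8.59 degrees, less where a joint would pass 70% of its speed; a pose out of reach is approached as far as the arm can. A call with a number of a shift or a turn outside -1 to 1 is refused whole. A call with a gripper value outside its range is refused whole. "fingers" is the closure, from -1 (fully open) to 1 (shut), set as the call begins (left out, the last holds). The fingers move at their own pace and stop on an object; "force" is the grip in N (left out, the last holds). Time passes only in rows, so rows that do not move let the fingers close, or fill a call up. It gives the time, the measured TCP pose, the force, the opening and the grip force at its end, in the units of the state.
- robot.read_state(): the state, without advancing time (a new reading comes with each control period).
- cams.read_camera(name): name is "scene" or "top" or "wrist"; returns (picture, depth): 420x560x3 uint8, red, green, blue; 420x560 float32, m along the optical axis (not along the pixel's ray), 0 where there is no reading.
- cams.get_calibration(name): a dict with "fx", "fy", "cx", "cy" (pixels), "world_from_camera" (4x4, takes a point from camera to world coordinates). Camera axes: x right, y down, z forward; pixel columns grow to the right and rows downward; lengths in m; the calibration is good to about 2 mm. A picture is of the moment at which its call begins: read the wrist's pose just before it. get_calibration takes no time and is no camera call; for the wrist camera it gives the pose at the moment of the call.
- robot.close_job(): hands the job in; it is judged then, once.
The state is a dict: "t": time; "q": joint angles; "dq": joint speeds; "joint_torque": joint torques, N m; "tool_pos": TCP position; "orientation": TCP orientation; "force": force on the tool from outside, world axes, zero at the start; "wrist_torque": the same for the moment, N m; "opening": finger opening in m; "gripper_force": force on a finger pad.
Only numpy, scipy, OpenCV 4.12 (cv2) and the standard library are available. Lean on these libraries where they do the work, as an engineer would, in place of code of your own. Each camera call takes 0.05 s, during which the arm holds its last target. There are 200 camera calls.

TASK

The small transformer's core has just been glued and needs pressure while the glue grabs. Stand it, still on its side, on the bed of the bench clamp, in the middle of the jaws' width with its two core faces square to the jaw pads, and let it go; then take the lever's upright grip and swing it counter-clockwise (seen from above) exactly four clicks from its rest, never a fifth, which would crack the core. The lever springs open if it is let go, so finish while still holding it steady in the fourth click, and leave the other things on the bench where they are.

Things in the scene. Friction and masses are not known exactly. Their poses are not given: they have to be found in the camera images.
- transformer_center (a point): Centre of the small loose transformer (dark core, yellow winding, about 90 g), lying on its side before the clamp, away from the lever; 18 mm above what it stands on, 36 mm tall as it lies. Its z axis is level and joins the two upright core faces, 26 mm apart (13 mm each way). Grasp it from above across its x axis, level too: 34 mm wide there (base plate 36). May lean 3 degrees.
- transformer: The same transformer; origin in the middle of the outside of its 36 x 36 x 4 mm base plate, one of the two core faces, 13 mm from its centre; the other face is 28 x 34 mm. Axes as above.
- clamp_bed (a point): Point on the steel bed of the bolted-down clamp, 14 mm above the bench, midway between the open jaw pads. Axes: y along the jaws' travel towards the lever's pivot, x across the bed away from the robot, z up. Pads 36 mm apart (y = -18 fixed, +18 pressure pad), 44 mm wide in x, tops 50 mm (fixed jaw 54) above the bench. Nothing stands beside the bed in x; base plate 236 x 90 mm, 12 mm high.
- pressure_pad: Rubber-faced pad sprung on the moving jaw; origin on its pressing face, at bed level. The jaw moves 4 mm towards the fixed pad per click, so the pad meets the transformer near the third click, slides it against the fixed pad and presses it (2 N, then 2.5 N per mm) with about 17 N at the fourth.
- lever_pivot (a point): Point on the lever's upright pivot axis, 90 mm above the bench, 117 mm from clamp_bed along the clamp's +y; axes as clamp_bed. Round the axis, up to 70 mm above the bench, are a toothed wheel of 48 mm radius and on its far side the spring pawl that clicks over its teeth.
- lever_grip (a point): Mid-height (86 mm above the bench) of the lever's upright round black grip, 23 mm in diameter, 56 to 111 mm above the bench, which revolves freely on the arm's end, 115 mm from the pivot axis. The arm's top is 55 mm above the bench. At rest the grip stands on the robot's side of the clamp: from the pivot it lies at -95 mm in the clamp's x and +65 mm in its y.
- grip: The same revolving grip; origin at its lower end, on its axis, 56 mm above the bench.
- lever (a joint): Lever angle, rad: 0 at rest on its stop, growing counter-clockwise seen from above as the jaw closes. Clicks every 0.25 rad: notches at 0.25, 0.50, 0.75, 1.00, tooth crests half-way between. At the grip the push is about 3 to 14 N, growing with the angle; it rises before each crest and drops as the pawl falls into the notch. Let go, the lever springs back to 0.
- relay_board: Bystander: small green circuit board with relays, 50 x 70 x 17 mm, lying on the bench; origin under its centre.
- teal_pot: Bystander: low round plastic pot with a lid, 54 mm across, 27 mm high; origin under its centre.
- capacitor: Bystander: dark upright capacitor, 22 mm across, 32 mm tall; origin under its centre.
Not all that is in view belongs to the job. Of the things like the transformer, leave any that is pink; of the rest the larger one is meant.

How it is judged:
By the outcome, as a careful person would: the job done as asked, in the order asked, and still so for the second after the job is handed in, while the arm keeps its last pose, push and grip.
It also fails if it takes over 58 s, if anything falls off the work surface, if the arm or the gripper's body presses on something with over 40 N, if the wrist force passes 120 N, or if a joint passes its speed limit or range.

## Working session

There is one attempt and no reset: what is moved stays moved. The work goes in short steps, Python scripts to look and compute and a tool call to move; the robot and the scene stay as the last step left them, time stands still between calls to the robot, and variables do not carry over. Pictures are saved under pics/ and viewed, at most 10 in all, crops included, and the job is handed in when it is done.

Besides the shell and the picture viewer there is one more tool, called after "Request:" as name(argument=value, ...) on one line, values as JSON. play_rows: Moves the arm, as the interface text tells. Shifts and turns lie within -1 to 1; 1 stands for 25 cm of shift or 60 degrees of turn. Its arguments: {"type":"object","properties":{"slide":{"type":"array"},"twist":{"type":"array"},"fingers":{"type":"number"},"force":{"type":"number"}},"required":["slide","twist"]}

```bash
mkdir -p pics; cat > h.py <<'E'
import numpy as np, cv2
from plant import robot, cams
from scipy.spatial.transform import Rotation as R
def cloud(n):
    im,d=cams.read_camera(n); c=cams.get_calibration(n)
    v,u=np.mgrid[0:420,0:560]
    P=np.stack([(u-c['cx'])/c['fx']*d,(v-c['cy'])/c['fy']*d,d],-1)
    T=np.array(c['world_from_camera']); W=P@T[:3,:3].T+T[:3,3]
    W[d==0]=np.nan
    return im,W,c
E
python3 - <<'E'
from h import *
s=robot.read_state(); print({k:np.round(v,3) for k,v in s.items()})
for n in ['top','scene']:
    im,W,c=cloud(n); np.savez(f'{n}.npz',im=im,W=W); cv2.imwrite(f'pics/{n}0.png',im[...,::-1])
    print(n,np.round(c['world_from_camera'],3).tolist(),c['fx'],c['cx'],c['cy'])
E
```

```text
{'t': np.float64(0.0), 'q': array([-1.341,  0.131,  1.489, -0.   ,  1.523, -0.085]), 'dq': array([ 0.001, -0.   , -0.   ,  0.   ,  0.001,  0.   ]), 'joint_torque': array([-1.0000e-03, -5.5984e+01, -4.9177e+01,  7.7000e-02,  3.6000e-02,
       -0.0000e+00]), 'tool_pos': array([ 0.186, -0.57 ,  0.193]), 'orientation': array([-3.101, -0.492,  0.   ]), 'force': array([ 0.206, -0.4  , -0.349]), 'wrist_torque': array([-0.011,  0.04 ,  0.029]), 'gripper_force': np.float64(0.0), 'opening': np.float64(0.093)}
top [[-0.01, -0.996, 0.093, 0.48], [-1.0, 0.01, -0.006, -0.097], [0.005, -0.093, -0.996, 0.969], [0.0, 0.0, 0.0, 1.0]] 381.38485287497565 280.3377923668465 214.18150044343335
scene [[0.552, -0.302, 0.777, -0.093], [-0.834, -0.203, 0.514, -0.551], [0.002, -0.931, -0.364, 0.411], [0.0, 0.0, 0.0, 1.0]] 409.24002356323075 275.9161051552858 207.1973881846326
```

View pics/top0.png

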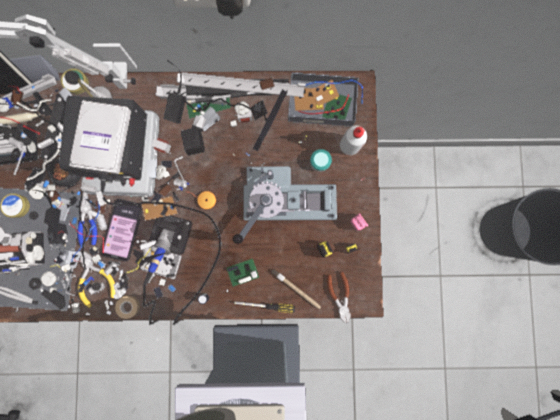

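View pics/scene0.png

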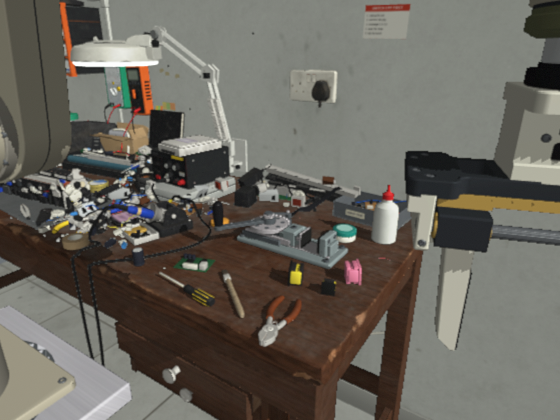

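Top view: the candidates are a dark/yellow transformer at (326,249), a smaller dark/yellow one at (351,247) and a pink one at (360,222). The non-pink larger one, at (326,249), fits the description. The clamp is around (290,200), with the grip at (238,239). I'll confirm this in an enlarged crop and measure.

```bash
python3 - <<'E'
from h import *
D=np.load('top.npz'); im,W=D['im'],D['W']
a=im[160:265,230:370]; a=cv2.resize(a,None,fx=5.6,fy=5.6,interpolation=cv2.INTER_CUBIC)
cv2.imwrite('pics/topcrop.png',a[...,::-1])
Z=W[...,2]
def blob(name,r,c,lo,hi):
    m=np.zeros(Z.shape,bool); m[r[0]:r[1],c[0]:c[1]]=1
    m&=(Z>lo)&(Z<hi); P=W[m]
    if len(P)<4: print(name,len(P));return
    (rc,sz,an)=cv2.minAreaRect((P[:,:2]*1000).astype(np.float32))
    print(name,len(P),np.round(rc,1),np.round(sz,1),round(an,1),'z',np.round(np.percentile(P[:,2],[5,50,95]),4),'mean',np.round(P.mean(0),4))
print('bench',np.nanmedian(Z[225:235,290:340]))
blob('tr',(235,262),(312,340),.02,.06)
blob('sm',(235,262),(341,365),.012,.06)
blob('pink',(208,235),(345,375),.015,.06)
blob('grip',(225,250),(225,252),.07,.13)
blob('base',(160,228),(236,345),.007,.017)
blob('jaws',(180,225),(290,345),.035,.07)
blob('fixedjaw',(180,225),(315,345),.035,.07)
blob('cap',(190,210),(195,220),.015,.06)
np.set_printoptions(linewidth=250)
print('Z mm rows182-222 step2, cols 284-342 step2'); print(np.round(Z[182:224:3,284:342:2]*1000).astype(int))
E
```

```text
bench -0.00010378631640206581
tr 159 [ 482.2 -212.4] [34.7 26.8] 25.8 z [0.0275 0.0334 0.0377] mean [ 0.4818 -0.2113  0.0326]
sm 70 [ 483.6 -278.6] [17.4 22.9] 18.5 z [0.018  0.0232 0.0263] mean [ 0.4833 -0.2781  0.0226]
pink 161 [ 546. -296.] [34.6 26.1] 35.1 z [0.0237 0.0329 0.0373] mean [ 0.546  -0.2959  0.0318]
grip 83 [507.3  -4.4] [21.  19.4] 2.3 z [0.0897 0.1073 0.1115] mean [ 0.5065 -0.0048  0.1054]
base 2130 [ 629.5 -127.8] [146.6 234.1] 0.2 z [0.0089 0.0119 0.0152] mean [ 0.6199 -0.1296  0.012 ]
jaws 472 [ 600.  -179.6] [ 48.7 106.5] 0.0 z [0.0376 0.049  0.0546] mean [ 0.5997 -0.1788  0.0486]
fixedjaw 231 [ 600.  -217.9] [48.6 29.9] 0.3 z [0.0372 0.0517 0.0556] mean [ 0.5998 -0.2152  0.0496]
cap 0
Z mm rows182-222 step2, cols 284-342 step2
[[11 15  9 14 -2  1  2 -1  1 -2 -1 -4 -3 -1  0  0  0  1 -2 -1 -1  1  1 -2 -2  2  0  1  2]
 [11 10 14 10 11 12  9 12 15 14  9 13  9  9 12 13 11  9 11 11 12  9 10 11 13 10 -1 -1  1]
 [13 11 13 14 13 15 12 10 14 10 11 12 12 10 11 12 12 14 11 11 12 12 12 15 19 10 -2  2 -3]
 [13 12 10 11 12 12 10 11 12 11 12  9 12 12 12 14 13  9 11 47 50 53 53
[... 220 characters left out ...]
50 46 11 15 49 47 15 15 13 14 15 11 16 50 52 52 53 51 36 15 10 -3  2]
 [14 14 49 46 47 45 48 49 12 14 50 49 14 14 15 14 12 13 10 50 51 54 53 53 37 11 10  1  2]
 [11 13 46 47 45 47 46 48 39 37 49 48 13 15 16 17 13 12 17 49 48 55 52 54 37 12 10  2  1]
 [27 24 45 44 47 46 45 45 14 15 46 37 16 17 14 14 14 15 15 43 49 55 53 52  9 13 11 -2 -3]
 [23 14 13 12 12 11 14  9 10 11 15 10 11 10 10 12 11 11 10 13 10 11 12 10 11 11  8 -1  1]
 [23 12 15 14 11 12  7  9 11 14 14 10 11  9 12  8 11 14 13 11 13 13 13 17 18 19 11  0  1]
 [10 11 12 13 11 17 11 11 12 11 12 14 10 13 13 12 11 12 11  9  9 12 11 12 14  8 12 -1 -1]
 [ 3 -2  1 -1 -3  1 -2 -2  0 -1  0 -1  1  0 -1  3 -2  3  0  1 -1  1 -1 -3  0  0  1  3  1]]
```

View pics/topcrop.png

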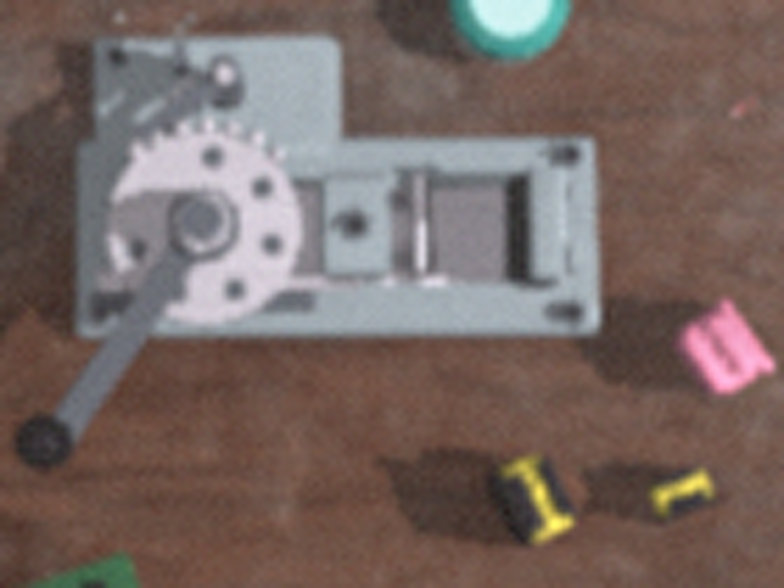

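The crop confirms it: the large dark/yellow transformer is at crop (537,500), the smaller one at (685,492) and the pink one at (725,345). The target is therefore at about (0.482,-0.212). Next I refine the clamp and plan the hover.

```bash
cat >> h.py <<'E'
def plan(p,yaw=None,n=8,calls=1,p0=None):
    """rows to bring TCP to p (world), tool-y yaw (deg), tool kept pointing down"""
    s=robot.read_state(); M=R.from_rotvec(s['orientation']); P=np.array(s['tool_pos'] if p0 is None else p0,float)
    y=M.apply([0,1,0]); cy=np.degrees(np.arctan2(y[1],y[0]))
    d=0 if yaw is None else (yaw-cy+180)%360-180
    tgt=R.from_euler('z',d,degrees=True)*M
    z=tgt.apply([0,0,1]); ax=np.cross(z,[0,0,-1]); tgt=R.from_rotvec(ax)*tgt
    N=n*calls; rv=(M.inv()*tgt).as_rotvec()/N; dp=(np.array(p)-P)/N
    print('t',s['t'],'pos',np.round(P,4),'yaw',round(cy,2),'z',np.round(M.apply([0,0,1]),4),'mm/row',np.linalg.norm(dp)*1e3,'deg/row',np.degrees(np.linalg.norm(rv)))
    sl=[]
    for i in range(N):
        sl.append((np.round(M.inv().apply(dp)/.25,4)).tolist()); M=M*R.from_rotvec(rv)
    tw=np.round(np.degrees(rv)/60,4).tolist()
    for k in range(calls): print('slide',sl[k*n:(k+1)*n]); print('twist',tw)
E
python3 - <<'E'
from h import *
D=np.load('top.npz'); W=D['W']; Z=W[...,2]
Y=W[...,1]; X=W[...,0]
for r in range(193,211,2):
    f=(Z[r,312:340]>.044); p=(Z[r,302:310]>.044)
    print(r,'x',round(np.nanmean(X[r,302:330]),4),'fixed maxY',np.round(Y[r,312:340][f].max(),4),'pad Y',np.round(Y[r,302:310][p].min() if p.any() else 0,4),np.round(Y[r,302:310][p].max() if p.any() else 0,4))
m=np.zeros(Z.shape,bool); m[225:250,225:252]=1; m&=Z>.104
print('grip',W[m].mean(0),(W[m].min(0)+W[m].max(0))/2)
plan([.475,-.21,.17],25.8,calls=2)
E
```

```text
193 x 0.6206 fixed maxY -0.2046 pad Y -0.1659 -0.1609
195 x 0.6152 fixed maxY -0.2047 pad Y -0.1657 -0.1609
197 x 0.6105 fixed maxY -0.2047 pad Y -0.1657 -0.1608
199 x 0.6054 fixed maxY -0.2045 pad Y -0.1656 -0.1608
201 x 0.6005 fixed maxY -0.2044 pad Y -0.1656 -0.1607
203 x 0.5954 fixed maxY -0.2043 pad Y -0.1654 -0.1605
205 x 0.5903 fixed maxY -0.2043 pad Y -0.1656 -0.1605
207 x 0.5854 fixed maxY -0.2043 pad Y -0.1652 -0.1605
209 x 0.5806 fixed maxY -0.2068 pad Y -0.163 -0.1606
grip [ 0.50631311 -0.00351957  0.10869045] [ 0.5059569  -0.00391882  0.10836392]
t 0.1 pos [ 0.1857 -0.5699  0.1936] yaw -71.96 z [-4.0e-04  1.6e-03 -1.0e+00] mm/row 28.900289288340375 deg/row 6.110123623206022
slide [[0.0966, -0.0632, 0.006], [0.1028, -0.0525, 0.006], [0.1078, -0.0413, 0.006], [0.1116, -0.0296, 0.006], [0.1141, -0.0175, 0.006], [0.1153, -0.0053, 0.006], [0.1152, 0.007, 0.0059], [0.1138, 0.0193, 0.0059]]
twist [-0.0001, -0.0001, -0.1018]
slide [[0.1111, 0.0313, 0.0059], [0.1072, 0.0429, 0.0059], [0.102, 0.0541, 0.0059], [0.0957, 0.0646, 0.0059], [0.0882, 0.0744, 0.0059], [0.0798, 0.0834, 0.0059], [0.0705, 0.0914, 0.0059], [0.0604, 0.0984, 0.0059]]
twist [-0.0001, -0.0001, -0.1018]
```

Request:
play_rows(slide=[[0.097, -0.063, 0.006], [0.103, -0.053, 0.006], [0.108, -0.041, 0.006], [0.112, -0.03, 0.006], [0.114, -0.018, 0.006], [0.115, -0.005, 0.006], [0.115, 0.007, 0.006], [0.114, 0.019, 0.006]], twist=[[0, 0, -0.102], [0, 0, -0.102], [0, 0, -0.102], [0, 0, -0.102], [0, 0, -0.102], [0, 0, -0.102], [0, 0, -0.102], [0, 0, -0.102]], fingers=-1)

```text
t: 0.9
tool_pos: [0.3308, -0.389, 0.182]
orientation: [-2.615, -1.739, -0.0]
force: [1.2, 0.4, -0.5]
opening: 0.093
gripper_force: 0.0
```

Request:
play_rows(slide=[[0.111, 0.031, 0.006], [0.107, 0.043, 0.006], [0.102, 0.054, 0.006], [0.096, 0.065, 0.006], [0.088, 0.074, 0.006], [0.08, 0.083, 0.006], [0.07, 0.091, 0.006], [0.06, 0.098, 0.006]], twist=[[0, 0, -0.102], [0, 0, -0.102], [0, 0, -0.102], [0, 0, -0.102], [0, 0, -0.102], [0, 0, -0.102], [0, 0, -0.102], [0, 0, -0.102]])

```text
t: 1.7
tool_pos: [0.4746, -0.2091, 0.17]
orientation: [-1.66, -2.667, 0.0]
force: [1.1, -0.3, 0.3]
opening: 0.0931
gripper_force: 0.0
```

```bash
python3 - <<'E'
from h import *
s=robot.read_state(); print(s['t'],s['tool_pos'],s['orientation'])
im,W,c=cloud('wrist'); np.savez('w1.npz',im=im,W=W)
cv2.imwrite('pics/w1.png',im[...,::-1]); print(np.round(c['world_from_camera'],3).tolist(),c['fx'])
Z=W[...,2]
m=(Z>.022)&(Z<.05)&(np.hypot(W[...,0]-.482,W[...,1]+.212)<.035); P=W[m]
if len(P): print(len(P),cv2.minAreaRect((P[:,:2]*1000).astype(np.float32)),P.mean(0),np.percentile(P[:,2],[5,50,95]))
plan([.482,-.212,.09],25.8)
E
```

```text
1.7 [ 0.47462614 -0.20909101  0.17004462] [-1.65953649e+00 -2.66661654e+00  1.11687820e-04]
[[0.893, 0.43, 0.131, 0.441], [0.45, -0.856, -0.256, -0.134], [0.002, 0.288, -0.958, 0.36], [0.0, 0.0, 0.0, 1.0]] 318.14992051586216
816 ((486.25360107421875, -208.88510131835938), (35.587867736816406, 27.15904998779297), 26.588764190673828) [ 0.48525228 -0.20744536  0.03221988] [0.02678453 0.03324046 0.03576383]
t 1.75 pos [ 0.4766 -0.2059  0.1698] yaw 26.69 z [ 5.0e-04  2.5e-03 -1.0e+00] mm/row 10.023284915587958 deg/row 0.11216265273501944
slide [[-0.004, 0.001, 0.0399], [-0.004, 0.001, 0.0399], [-0.004, 0.001, 0.0399], [-0.004, 0.001, 0.0399], [-0.004, 0.001, 0.0399], [-0.0039, 0.0011, 0.0399], [-0.0039, 0.0011, 0.0399], [-0.0039, 0.0011, 0.0399]]
twist [0.0002, -0.0002, 0.0018]
```

View pics/w1.png

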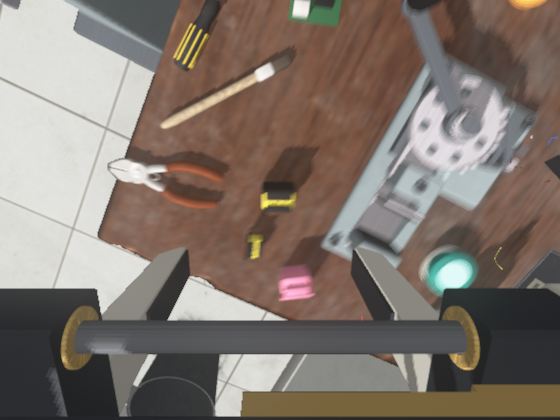

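The transformer is at (278,197) in the wrist view, with its long axis parallel to the finger travel. The small one is at (255,245) and the pink one at (295,283), both clear of the fingers. The arm was still settling in that picture, so I re-measure.

```bash
cat >> h.py <<'E'
def meas(cx,cy,r=.035,lo=.022,hi=.05):
    im,W,c=cloud('wrist'); Z=W[...,2]
    m=(Z>lo)&(Z<hi)&(np.hypot(W[...,0]-cx,W[...,1]-cy)<r); P=W[m]
    print(len(P),cv2.minAreaRect((P[:,:2]*1000).astype(np.float32)),P.mean(0),np.percentile(P[:,2],[5,50,95]))
    return im,W
E
python3 - <<'E'
from h import *
im,W=meas(.483,-.212)
meas(.483,-.212,lo=.03)
m=(W[...,2]>.044)&(np.hypot(W[...,0]-.6,W[...,1]+.19)<.06)
P=W[m]; 
for a,b in((-.24,-.19),(-.19,-.15)):
    Q=P[(P[:,1]>a)&(P[:,1]<b)&(P[:,0]>.585)&(P[:,0]<.615)]; print('jaw y',np.round(np.percentile(Q[:,1],[1,99]),4))
print('jaw x',np.round(np.percentile(P[:,0],[1,99]),4))
plan([.483,-.212,.03],26)
E
```

```text
811 ((482.6475830078125, -214.1719970703125), (35.43452453613281, 27.116140365600586), 25.150569915771484) [ 0.48178816 -0.21264607  0.03257041] [0.02710832 0.03361844 0.03604829]
669 ((483.24951171875, -213.97596740722656), (34.781829833984375, 26.384183883666992), 24.848430633544922) [ 0.4823308  -0.21296124  0.03378026] [0.0302932  0.03420668 0.03618722]
jaw y [-0.2107 -0.2057]
jaw y [-0.1698 -0.15  ]
jaw x [0.5763 0.6226]
t 1.85 pos [ 0.4746 -0.2089  0.1699] yaw 26.09 z [-1.e-03  6.e-04 -1.e+00] mm/row 17.52463513566481 deg/row 0.014280170337008144
slide [[-0.0033, 0.0031, 0.0699], [-0.0033, 0.0031, 0.07], [-0.0033, 0.0031, 0.07], [-0.0033, 0.0031, 0.07], [-0.0033, 0.0031, 0.07], [-0.0033, 0.0031, 0.07], [-0.0033, 0.0031, 0.07], [-0.0032, 0.0031, 0.07]]
twist [-0.0001, -0.0001, 0.0002]
```

Request:
play_rows(slide=[[-0.008, 0.006, 0.09], [-0.008, 0.006, 0.09], [-0.008, 0.006, 0.09], [-0.006, 0.005, 0.09], [0, 0, 0.09], [0, 0, 0.09], [0, 0, 0.09], [0, 0, 0.02]], twist=[[0, 0, 0.002], [0, 0, 0.002], [0, 0, 0.002], [0, 0, 0.002], [0, 0, 0.002], [0, 0, 0], [0, 0, 0], [0, 0, 0]], fingers=-0.3)

```text
t: 2.65
tool_pos: [0.4799, -0.2142, 0.005]
orientation: [-1.68, -2.648, 0.001]
force: [-0.7, 0.4, -0.7]
opening: 0.0603
gripper_force: 0.0
```

Request:
play_rows(slide=[[0, 0, 0], [0, 0, 0], [0, 0, 0], [0, 0, 0], [0, 0, 0], [0, 0, 0], [0, 0, 0], [0, 0, 0]], twist=[[0, 0, 0], [0, 0, 0], [0, 0, 0], [0, 0, 0], [0, 0, 0], [0, 0, 0], [0, 0, 0], [0, 0, 0]], fingers=1, force=12)

```text
t: 3.45
tool_pos: [0.4836, -0.2148, 0.0088]
orientation: [1.679, 2.654, 0.0]
force: [0.9, 0.5, 4.2]
opening: 0.0271
gripper_force: 12.0
```

```bash
python3 - <<'E'
from h import *
plan([.483,-.213,.1],None)
im,W,c=cloud('wrist'); Z=W[...,2]
m=(Z>.03)&(Z<.045)&(np.hypot(W[...,0]-.483,W[...,1]+.213)<.025); P=W[m]
if len(P): print(len(P),cv2.minAreaRect((P[:,:2]*1000).astype(np.float32)),P.mean(0))
E
```

```text
t 3.45 pos [ 0.4836 -0.2148  0.0088] yaw 25.36 z [ 1.5e-03 -7.0e-04 -1.0e+00] mm/row 11.403720738066179 deg/row 0.012037584867020282
slide [[0.0009, 0.0002, -0.0456], [0.0009, 0.0002, -0.0456], [0.0009, 0.0002, -0.0456], [0.0009, 0.0002, -0.0456], [0.0009, 0.0002, -0.0456], [0.0009, 0.0002, -0.0456], [0.0009, 0.0001, -0.0456], [0.0009, 0.0001, -0.0456]]
twist [0.0001, 0.0002, 0.0]
2559 ((483.0605773925781, -212.8515625), (47.71086120605469, 26.50867462158203), 25.14015769958496) [ 0.48237116 -0.21056283  0.03475999]
```

```bash
python3 - <<'E'
from h import *
print(robot.read_state()['opening'])
a=cams.read_camera('wrist')[0][150:420,130:430]; cv2.imwrite('pics/w2.png',cv2.resize(a,None,fx=2.2,fy=2.2)[...,::-1])
E
```

```text
0.027013939824210808
```

View pics/w2.png

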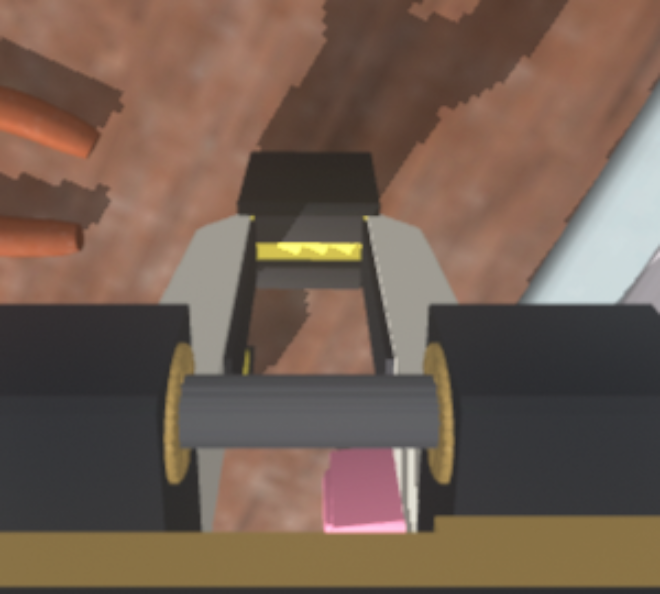

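The big transformer is held between the pads just behind its base plate (crop, plate at rows 150-215, winding at (308,250)). I lift it and check.

Request:
play_rows(slide=[[0, 0, -0.04], [0, 0, -0.08], [0, 0, -0.08], [0, 0, -0.08], [0, 0, -0.08], [0, 0, 0], [0, 0, 0], [0, 0, 0]], twist=[[0, 0, 0], [0, 0, 0], [0, 0, 0], [0, 0, 0], [0, 0, 0], [0, 0, 0], [0, 0, 0], [0, 0, 0]])

```text
t: 4.35
tool_pos: [0.4817, -0.214, 0.0965]
orientation: [-1.678, -2.653, 0.0]
force: [0.6, -0.8, -0.6]
opening: 0.0273
gripper_force: 12.0
```

```bash
python3 - <<'E'
from h import *
s=robot.read_state(); print(s['opening'],s['gripper_force'],s['force'])
p=np.array(s['tool_pos']); T=R.from_rotvec(s['orientation'])
im,W,c=cloud('wrist')
L=(W-p)@T.as_matrix()   # tool frame coords
m=(abs(L[...,0])<.03)&(abs(L[...,1])<.03)&(L[...,2]<.03)&(L[...,2]>-.035); 
P=L[m]*1000; g=im.astype(int)[m]; yel=(g[:,0]>120)&(g[:,2]<90)&(g[:,1]>100); top=(P[:,2]<-22)
print('yellow',np.percentile(P[yel],[2,50,98],axis=0).round(1).tolist())
low=P[:,2]>-24
for lo in range(-20,26,4):
    q=P[(P[:,0]>lo)&(P[:,0]<lo+4)]
    if len(q)>5: print(lo,len(q),'y',np.percentile(q[:,1],[2,98]).round(1),'z',np.percentile(q[:,2],[2,50,98]).round(1))
plan([.601,-.187,.095],0,calls=2)
E
```

```text
0.02725873275489678 11.999895723711234 [ 0.64248397 -0.77617124 -0.60533861]
yellow [[-4.9, -12.6, -25.4], [-2.9, 0.5, -21.3], [6.6, 14.2, -20.0]]
-12 225 y [-12.4  13.8] z [-25.8 -24.9 -23.5]
-8 450 y [-12.7  14.2] z [-32.8 -24.6 -20.3]
-4 318 y [-12.8  14.2] z [-32.2 -21.3 -20.1]
0 174 y [-12.8  14.2] z [-31.  -25.2 -21.1]
4 351 y [-13.5  15.1] z [-31.4 -25.7 -24.3]
8 627 y [-24.5  26. ] z [-34.7 -26.9 -24.6]
12 1530 y [-16.3  18.1] z [-27.8 -15.9   6.1]
16 83 y [-15.7  17.5] z [-2.2  4.6  8.6]
t 4.4 pos [ 0.4816 -0.2139  0.0963] yaw 25.36 z [-0.0025  0.0014 -1.    ] mm/row 7.648554482929702 deg/row 1.5848421557829853
slide [[-0.0067, 0.0298, 0.0003], [-0.0059, 0.03, 0.0003], [-0.005, 0.0302, 0.0003], [-0.0042, 0.0303, 0.0003], [-0.0034, 0.0304, 0.0003], [-0.0025, 0.0305, 0.0003], [-0.0017, 0.0305, 0.0003], [-0.0008, 0.0306, 0.0003]]
twist [-0.0001, -0.0001, 0.0264]
slide [[0.0, 0.0306, 0.0003], [0.0009, 0.0306, 0.0003], [0.0017, 0.0305, 0.0003], [0.0025, 0.0305, 0.0003], [0.0034, 0.0304, 0.0003], [0.0042, 0.0303, 0.0003], [0.0051, 0.0302, 0.0003], [0.0059, 0.03, 0.0003]]
twist [-0.0001, -0.0001, 0.0264]
```

```bash
python3 - <<'E'
from h import *
plan([.600,-.188,.090],0)
E
```

```text
t 4.4 pos [ 0.4816 -0.2139  0.0963] yaw 25.36 z [-0.0025  0.0014 -1.    ] mm/row 15.167661309538357 deg/row 3.1696843115659705
slide [[-0.0136, 0.059, 0.003], [-0.0104, 0.0597, 0.003], [-0.007, 0.0602, 0.0031], [-0.0037, 0.0605, 0.0031], [-0.0004, 0.0606, 0.0031], [0.003, 0.0605, 0.0031], [0.0063, 0.0603, 0.0031], [0.0097, 0.0598, 0.0031]]
twist [-0.0003, -0.0002, 0.0528]
```

Request:
play_rows(slide=[[-0.014, 0.059, 0.003], [-0.01, 0.06, 0.003], [-0.007, 0.06, 0.003], [-0.004, 0.06, 0.003], [0, 0.061, 0.003], [0.003, 0.06, 0.003], [0.006, 0.06, 0.003], [0.01, 0.06, 0.003]], twist=[[0, 0, 0.053], [0, 0, 0.053], [0, 0, 0.053], [0, 0, 0.053], [0, 0, 0.053], [0, 0, 0.053], [0, 0, 0.053], [0, 0, 0.053]])

```text
t: 5.2
tool_pos: [0.6006, -0.1881, 0.0902]
orientation: [-2.224, -2.215, 0.002]
force: [0.1, -0.7, 0.2]
opening: 0.0271
gripper_force: 12.0
```

```bash
python3 - <<'E'
from h import *
for i in range(4): cams.read_camera('wrist')
im,W,c=cloud('wrist'); cv2.imwrite('pics/w3.png',im[...,::-1])
Z=W[...,2]; np.set_printoptions(linewidth=200)
for x in (.585,.6,.615):
    m=(abs(W[...,0]-x)<.004)&(Z>.043)&(Z<.057); y=np.sort(W[...,1][m]); 
    y=y[(y>-.24)&(y<-.12)]; b=np.flatnonzero(np.diff(y)>.006); print(x,[(round(a[0],4),round(a[-1],4)) for a in np.split(y,b+1)])
m=(Z>.043)&(Z<.057)&(W[...,1]>-.24)&(W[...,1]<-.203); print('fixedjaw x',np.percentile(W[m][:,0],[1,99]))
s=robot.read_state();p=np.array(s['tool_pos']);L=(W-p)@R.from_rotvec(s['orientation']).as_matrix()
m=(abs(L[...,0])<.03)&(abs(L[...,1])<.03)&(L[...,2]<-.018)&(L[...,2]>-.03); print('held top xy',np.percentile(W[m],[1,99],axis=0).round(4).tolist())
plan([.600,-.188,.050],0)
E
```

```text
0.585 [(np.float64(-0.1669), np.float64(-0.1603)), (np.float64(-0.1488), np.float64(-0.1204))]
0.6 [(np.float64(-0.1669), np.float64(-0.1602)), (np.float64(-0.1488), np.float64(-0.1203))]
0.615 [(np.float64(-0.167), np.float64(-0.1604)), (np.float64(-0.1488), np.float64(-0.1204))]
fixedjaw x [0.80490565 0.81065055]
held top xy [[0.582, -0.1991, 0.1096], [0.6193, -0.1732, 0.1202]]
t 5.45 pos [ 0.5999 -0.1886  0.0909] yaw 0.0 z [-2.e-03  6.e-04 -1.e+00] mm/row 5.114553682175146 deg/row 0.01506216237091636
slide [[0.0003, 0.0001, 0.0205], [0.0003, 0.0001, 0.0205], [0.0003, 0.0001, 0.0205], [0.0003, 0.0001, 0.0205], [0.0003, 0.0001, 0.0205], [0.0003, 0.0001, 0.0205], [0.0003, 0.0, 0.0205], [0.0003, 0.0, 0.0205]]
twist [-0.0002, -0.0001, 0.0]
```

View pics/w3.png

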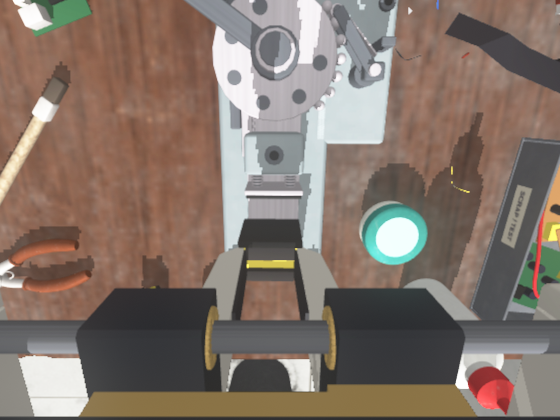

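The held transformer hangs centred over the bed at (272,262). The pressure pad is at (273,188). In y there are about 5-6 mm clear on each side. I lower it, slowing at the end.

Request:
play_rows(slide=[[0, 0, 0.04], [0, 0, 0.05], [0, 0, 0.05], [0, 0, 0.045], [0, 0, 0.035], [0, 0, 0.025], [0, 0, 0.012], [0, 0, 0.004]], twist=[[0, 0, 0], [0, 0, 0], [0, 0, 0], [0, 0, 0], [0, 0, 0], [0, 0, 0], [0, 0, 0], [0, 0, 0]])

```text
t: 6.25
tool_pos: [0.601, -0.1887, 0.0265]
orientation: [-2.223, -2.22, 0.0]
force: [0.3, -0.6, -0.8]
opening: 0.0271
gripper_force: 12.0
```

Request:
play_rows(slide=[[0, 0, 0], [0, 0, 0], [0, 0, 0.002], [0, 0, 0.002], [0, 0, 0], [0, 0, 0], [0, 0, 0], [0, 0, 0]], twist=[[0, 0, 0], [0, 0, 0], [0, 0, 0], [0, 0, 0], [0, 0, 0], [0, 0, 0], [0, 0, 0], [0, 0, 0]])

```text
t: 7.05
tool_pos: [0.601, -0.1887, 0.0258]
orientation: [-2.223, -2.22, 0.0]
force: [-0.1, -0.2, -1.0]
opening: 0.027
gripper_force: 12.0
```

Request:
play_rows(slide=[[0, 0, 0.003], [0, 0, 0.003], [0, 0, 0.002], [0, 0, 0.001], [0, 0, 0], [0, 0, 0], [0, 0, 0], [0, 0, 0]], twist=[[0, 0, 0], [0, 0, 0], [0, 0, 0], [0, 0, 0], [0, 0, 0], [0, 0, 0], [0, 0, 0], [0, 0, 0]])

```text
t: 7.85
tool_pos: [0.601, -0.1887, 0.0236]
orientation: [2.223, 2.22, -0.0]
force: [1.3, -0.7, -1.0]
opening: 0.0268
gripper_force: 12.0
```

Request:
play_rows(slide=[[0, 0, 0.002], [0, 0, 0.002], [0, 0, 0.001], [0, 0, 0], [0, 0, 0], [0, 0, 0], [0, 0, 0], [0, 0, 0]], twist=[[0, 0, 0], [0, 0, 0], [0, 0, 0], [0, 0, 0], [0, 0, 0], [0, 0, 0], [0, 0, 0], [0, 0, 0]])

```text
t: 8.65
tool_pos: [0.6014, -0.1888, 0.0228]
orientation: [2.223, 2.219, 0.001]
force: [-0.3, 0.1, 5.1]
opening: 0.0268
gripper_force: 12.0
```

It has landed, with 5 N upward. I release it.

Request:
play_rows(slide=[[0, 0, 0], [0, 0, 0], [0, 0, 0], [0, 0, 0], [0, 0, 0], [0, 0, 0], [0, 0, 0], [0, 0, 0]], twist=[[0, 0, 0], [0, 0, 0], [0, 0, 0], [0, 0, 0], [0, 0, 0], [0, 0, 0], [0, 0, 0], [0, 0, 0]], fingers=-0.2)

```text
t: 9.45
tool_pos: [0.601, -0.1887, 0.0223]
orientation: [2.223, 2.22, 0.0]
force: [-0.4, -0.1, -0.3]
opening: 0.0558
gripper_force: 0.0
```

Request:
play_rows(slide=[[0, 0, -0.02], [0, 0, -0.05], [0, 0, -0.08], [0, 0, -0.1], [0, 0, -0.1], [0, 0, -0.1], [0, 0, -0.08], [0, 0, -0.04]], twist=[[0, 0, 0], [0, 0, 0], [0, 0, 0], [0, 0, 0], [0, 0, 0], [0, 0, 0], [0, 0, 0], [0, 0, 0]])

```text
t: 10.25
tool_pos: [0.6024, -0.1893, 0.1688]
orientation: [2.22, 2.217, 0.003]
force: [-0.4, 0.2, 0.6]
opening: 0.056
gripper_force: 0.0
```

```bash
python3 - <<'E'
from h import *
for i in range(3): cams.read_camera('wrist')
im,W,c=cloud('wrist'); cv2.imwrite('pics/w4.png',cv2.resize(im[150:330,170:380],None,fx=3,fy=3)[...,::-1])
Z=W[...,2]
m=(Z>.04)&(Z<.056)&(abs(W[...,0]-.6)<.03)&(abs(W[...,1]+.187)<.0165); P=W[m]
print(len(P),cv2.minAreaRect((P[:,:2]*1000).astype(np.float32)),np.percentile(P[:,:2],[1,99],axis=0).round(4).tolist(),np.percentile(P[:,2],[5,50,95]))
top,Wt,_=cloud('top'); m=(Wt[...,2]>.09)&(Wt[...,2]<.125)&(abs(Wt[...,0]-.507)<.03)&(abs(Wt[...,1]+.004)<.03); print('grip',m.sum(),Wt[m].mean(0))
plan([.507,-.004,.165],-90,calls=2)
E
```

```text
992 ((601.9248657226562, -188.09632873535156), (30.671018600463867, 43.02857208251953), 89.82787322998047) [[0.5839, -0.2033], [0.6201, -0.1729]] [0.04130907 0.04623086 0.04865226]
grip 79 [ 0.50670265 -0.00443072  0.10632758]
t 10.5 pos [ 0.6003 -0.1884  0.1634] yaw -0.08 z [-1.8e-03  7.0e-04 -1.0e+00] mm/row 12.917938074760304 deg/row 5.619736800663934
slide [[0.0461, -0.0234, -0.0003], [0.0436, -0.0278, -0.0003], [0.0406, -0.0319, -0.0003], [0.0373, -0.0358, -0.0003], [0.0336, -0.0392, -0.0003], [0.0296, -0.0423, -0.0003], [0.0253, -0.045, -0.0003], [0.0208, -0.0473, -0.0003]]
twist [-0.0001, 0.0, 0.0937]
slide [[0.0161, -0.0491, -0.0003], [0.0112, -0.0504, -0.0003], [0.0062, -0.0513, -0.0003], [0.0011, -0.0517, -0.0004], [-0.0039, -0.0515, -0.0004], [-0.009, -0.0509, -0.0004], [-0.0139, -0.0498, -0.0004], [-0.0187, -0.0482, -0.0004]]
twist [-0.0001, 0.0, 0.0937]
```

View pics/w4.png

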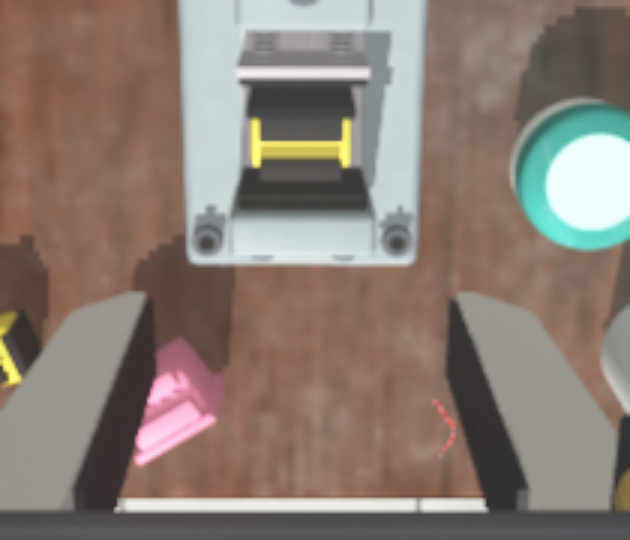

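The transformer stands square at (302,145) in the crop, between the pads and centred on their width. Next is the lever grip.

Request:
play_rows(slide=[[0.046, -0.023, 0], [0.044, -0.028, 0], [0.041, -0.032, 0], [0.037, -0.036, 0], [0.034, -0.039, 0], [0.03, -0.042, 0], [0.025, -0.045, 0], [0.021, -0.047, 0]], twist=[[0, 0, 0.094], [0, 0, 0.094], [0, 0, 0.094], [0, 0, 0.094], [0, 0, 0.094], [0, 0, 0.094], [0, 0, 0.094], [0, 0, 0.094]])

```text
t: 11.3
tool_pos: [0.5534, -0.0955, 0.1629]
orientation: [-2.905, -1.19, 0.004]
force: [-0.9, 0.3, -0.1]
opening: 0.0559
gripper_force: 0.0
```

Request:
play_rows(slide=[[0.016, -0.049, 0], [0.011, -0.05, 0], [0.006, -0.051, 0], [0.001, -0.052, 0], [-0.004, -0.052, 0], [-0.009, -0.051, 0], [-0.014, -0.05, 0], [-0.019, -0.048, 0]], twist=[[0, 0, 0.094], [0, 0, 0.094], [0, 0, 0.094], [0, 0, 0.094], [0, 0, 0.094], [0, 0, 0.094], [0, 0, 0.094], [0, 0, 0.094]])

```text
t: 12.1
tool_pos: [0.5069, -0.0033, 0.163]
orientation: [-3.141, 0.015, 0.004]
force: [-0.8, 0.1, 0.5]
opening: 0.0555
gripper_force: 0.0
```

```bash
python3 - <<'E'
from h import *
for i in range(4): cams.read_camera('wrist')
im,W,c=cloud('wrist'); Z=W[...,2]
m=(Z>.1)&(Z<.118)&(np.hypot(W[...,0]-.507,W[...,1]+.004)<.03); P=W[m]
print(len(P),cv2.minAreaRect((P[:,:2]*1000).astype(np.float32)),P.mean(0)) if len(P) else print('none')
# pivot hub
m=(Z>.072)&(Z<.1)&(np.hypot(W[...,0]-.601,W[...,1]+.07)<.03); P=W[m]
if len(P)>5: print('hub',len(P),cv2.minAreaRect((P[:,:2]*1000).astype(np.float32)),P.mean(0))
plan([.507,-.004,.067],-90)
E
```

```text
511 ((510.795654296875, -3.070652961730957), (19.9971923828125, 20.556642532348633), 43.48818588256836) [ 0.51197398 -0.00318675  0.10764159]
t 12.35 pos [ 0.508  -0.0042  0.1641] yaw -90.16 z [-1.1e-03 -1.0e-04 -1.0e+00] mm/row 12.131974766819784 deg/row 0.021723368316748086
slide [[-0.0004, -0.0001, 0.0485], [-0.0004, -0.0001, 0.0485], [-0.0004, -0.0001, 0.0485], [-0.0004, -0.0001, 0.0485], [-0.0005, -0.0001, 0.0485], [-0.0005, -0.0001, 0.0485], [-0.0005, -0.0001, 0.0485], [-0.0005, -0.0001, 0.0485]]
twist [0.0, 0.0001, -0.0003]
```

Request:
play_rows(slide=[[0, 0, 0.05], [0, 0, 0.07], [0, 0, 0.07], [0, 0, 0.07], [0, 0, 0.06], [0, 0, 0.04], [0, 0, 0.02], [0, 0, 0.005]], twist=[[0, 0, 0], [0, 0, 0], [0, 0, 0], [0, 0, 0], [0, 0, 0], [0, 0, 0], [0, 0, 0], [0, 0, 0]])

```text
t: 13.15
tool_pos: [0.508, -0.004, 0.068]
orientation: [-3.142, 0.009, 0.001]
force: [-1.1, 0.8, 0.5]
opening: 0.0556
gripper_force: 0.0
```

Request:
play_rows(slide=[[0, 0, 0], [0, 0, 0], [0, 0, 0], [0, 0, 0], [0, 0, 0], [0, 0, 0], [0, 0, 0], [0, 0, 0]], twist=[[0, 0, 0], [0, 0, 0], [0, 0, 0], [0, 0, 0], [0, 0, 0], [0, 0, 0], [0, 0, 0], [0, 0, 0]], fingers=1, force=40)

```text
t: 13.95
tool_pos: [0.5084, -0.0039, 0.0688]
orientation: [-3.142, 0.009, -0.001]
force: [-0.8, 0.0, 3.6]
opening: 0.0209
gripper_force: 40.0
```

```bash
cat >> h.py <<'E'
def arc(piv,th0,th1,r=.115):
    """8 rows along arc: lever angles th0->th1 (eased), tool axes at fixed yaw, deltas of ideal grip pos"""
    s=robot.read_state(); M=R.from_rotvec(s['orientation'])
    a0=np.arctan2(65,-95); f=np.array([0,.05,.17,.32,.5,.68,.83,.95,1])
    th=th0+(th1-th0)*f; p=np.array([[piv[0]+r*np.cos(a0+t),piv[1]+r*np.sin(a0+t),0] for t in th])
    print(np.round(M.inv().apply(np.diff(p,axis=0))/.25,3)[:,:2].tolist(),'end',p[-1])
def ang(piv):
    s=robot.read_state(); d=np.array(s['tool_pos'][:2])-piv; a0=np.arctan2(65,-95)
    M=R.from_rotvec(s['orientation']); y=M.apply([0,1,0]); z=M.apply([0,0,1])
    print('t',s['t'],'pos',np.round(s['tool_pos'],4),'th',((np.arctan2(d[1],d[0])-a0)%(2*np.pi)+1)%(2*np.pi)-1,'r',np.hypot(*d),'F',np.round(s['force'],1),'open',s['opening'],'z',np.round(z,3))
E
python3 - <<'E'
from h import *
p=robot.read_state()['tool_pos'][:2]; piv=p+np.array([.095,-.065]); print('piv from grip',piv)
for c in ([.601,-.070],piv): ang(np.array(c))
arc(piv,0,.25); arc(piv,.25,.5)
E
```

```text
piv from grip [ 0.60343813 -0.06886518]
t 13.95 pos [ 0.5084 -0.0039  0.0688] th -0.02033660253708902 r 0.1137607739454739 F [-0.8  0.   3.6] open 0.02093645363773431 z [ 0.  0. -1.]
t 13.95 pos [ 0.5084 -0.0039  0.0688] th 0.0 r 0.11510864433221336 F [-0.8  0.   3.6] open 0.02093645363773431 z [ 0.  0. -1.]
[[-0.003, 0.005], [-0.007, 0.012], [-0.009, 0.015], [-0.01, 0.018], [-0.009, 0.019], [-0.007, 0.016], [-0.005, 0.013], [-0.002, 0.005]] end [ 0.49541225 -0.02942651  0.        ]
[[-0.002, 0.005], [-0.004, 0.013], [-0.005, 0.017], [-0.005, 0.02], [-0.004, 0.02], [-0.003, 0.017], [-0.002, 0.014], [-0.001, 0.006]] end [ 0.48901323 -0.05737859  0.        ]
```

Request:
play_rows(slide=[[-0.003, 0.005, 0], [-0.007, 0.012, 0], [-0.009, 0.015, 0], [-0.01, 0.018, 0], [-0.009, 0.019, 0], [-0.007, 0.016, 0], [-0.005, 0.013, 0], [-0.002, 0.005, 0]], twist=[[0, 0, 0], [0, 0, 0], [0, 0, 0], [0, 0, 0], [0, 0, 0], [0, 0, 0], [0, 0, 0], [0, 0, 0]])

```text
t: 14.75
tool_pos: [0.4952, -0.0295, 0.0688]
orientation: [-3.141, 0.009, -0.001]
force: [0.6, 5.7, 4.8]
opening: 0.0209
gripper_force: 40.0
```

```bash
python3 - <<'E'
from h import *
piv=np.array([.603,-.069]); 
ang(piv); cams.read_camera('wrist'); ang(piv); arc(piv,.25,.5)
im,W,_=cloud('top'); 
for z in(.095,.1): 
    m=(W[...,2]>z)&(W[...,2]<.12)&(np.hypot(W[...,0]-.497,W[...,1]+.03)<.012); print(m.sum(),W[m].mean(0) if m.any() else '')
E
```

```text
t 14.75 pos [ 0.4952 -0.0295  0.0688] th 0.24920956067580669 r 0.11483312975518296 F [0.6 5.7 4.8] open 0.020877051500167245 z [ 0.     0.001 -1.   ]
t 14.8 pos [ 0.4952 -0.0295  0.0688] th 0.24882082108691028 r 0.11484848623532509 F [-0.6  4.5  4.2] open 0.020922034816243454 z [ 0.     0.001 -1.   ]
[[-0.002, 0.005], [-0.004, 0.013], [-0.005, 0.017], [-0.005, 0.02], [-0.004, 0.02], [-0.003, 0.017], [-0.002, 0.014], [-0.001, 0.006]] end [ 0.4885751  -0.05751341  0.        ]
0 
0
```

Request:
play_rows(slide=[[-0.002, 0.005, 0], [-0.004, 0.013, 0], [-0.005, 0.017, 0], [-0.005, 0.02, 0], [-0.004, 0.02, 0], [-0.003, 0.017, 0], [-0.002, 0.014, 0], [-0.001, 0.006, 0]], twist=[[0, 0, 0], [0, 0, 0], [0, 0, 0], [0, 0, 0], [0, 0, 0], [0, 0, 0], [0, 0, 0], [0, 0, 0]])

```text
t: 15.65
tool_pos: [0.4886, -0.0576, 0.0687]
orientation: [-3.141, 0.009, -0.001]
force: [-0.3, 7.1, 6.2]
opening: 0.0209
gripper_force: 40.0
```

```bash
python3 - <<'E'
from h import *
piv=np.array([.603,-.069]); 
ang(piv); arc(piv,.5,.75); arc(piv,.75,1.0)
E
```

```text
t 15.65 pos [ 0.4886 -0.0576  0.0687] th 0.5005223234332075 r 0.11500174621624414 F [-0.3  7.1  6.2] open 0.020942291694465386 z [ 0.  0. -1.]
[[-0.001, 0.006], [-0.001, 0.014], [-0.001, 0.017], [0.0, 0.021], [0.001, 0.021], [0.002, 0.017], [0.002, 0.014], [0.001, 0.006]] end [ 0.48929046 -0.08617968  0.        ]
[[0.001, 0.006], [0.003, 0.014], [0.004, 0.017], [0.005, 0.02], [0.006, 0.02], [0.006, 0.016], [0.005, 0.013], [0.002, 0.005]] end [ 0.49707574 -0.11377779  0.        ]
```

Request:
play_rows(slide=[[-0.001, 0.006, 0], [-0.001, 0.014, 0], [-0.001, 0.017, 0], [0, 0.021, 0], [0.001, 0.021, 0], [0.002, 0.017, 0], [0.002, 0.014, 0], [0.001, 0.006, 0]], twist=[[0, 0, 0], [0, 0, 0], [0, 0, 0], [0, 0, 0], [0, 0, 0], [0, 0, 0], [0, 0, 0], [0, 0, 0]], force=50)

```text
t: 16.45
tool_pos: [0.4892, -0.0863, 0.0687]
orientation: [-3.141, 0.009, -0.0]
force: [1.3, 7.9, 6.1]
opening: 0.0209
gripper_force: 50.0
```

```bash
python3 - <<'E'
from h import *
piv=np.array([.603,-.069]); 
ang(piv); arc(piv,.75,1.0)
im,W,_=cloud('wrist'); cv2.imwrite('pics/w5.png',im[...,::-1])
E
```

```text
t 16.45 pos [ 0.4892 -0.0863  0.0687] th 0.7511120659756862 r 0.11514652250772653 F [1.3 7.9 6.1] open 0.02087510167529387 z [ 0.     0.001 -1.   ]
[[0.001, 0.006], [0.003, 0.014], [0.004, 0.017], [0.005, 0.02], [0.006, 0.02], [0.006, 0.016], [0.005, 0.013], [0.002, 0.005]] end [ 0.49707574 -0.11377779  0.        ]
```

View pics/w5.png

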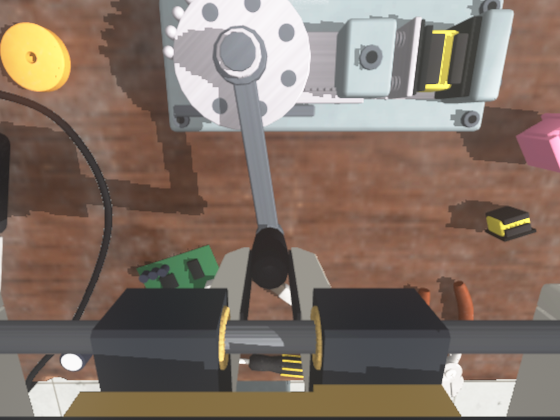

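The grip at (270,255) is in the fingers. The pad at (418,60) has just reached the square transformer at (443,60). Now the fourth click.

Request:
play_rows(slide=[[0.001, 0.006, 0], [0.003, 0.014, 0], [0.004, 0.017, 0], [0.005, 0.02, 0], [0.006, 0.02, 0], [0.006, 0.016, 0], [0.005, 0.013, 0], [0.002, 0.005, 0]], twist=[[0, 0, 0], [0, 0, 0], [0, 0, 0], [0, 0, 0], [0, 0, 0], [0, 0, 0], [0, 0, 0], [0, 0, 0]])

```text
t: 17.3
tool_pos: [0.4967, -0.1138, 0.0686]
orientation: [-3.14, 0.009, 0.001]
force: [-1.4, 9.0, 7.4]
opening: 0.0207
gripper_force: 50.0
```

```bash
python3 - <<'E'
from h import *
piv=np.array([.603,-.069]); 
ang(piv); cams.read_camera('wrist')
im,W,c=cloud('wrist'); cv2.imwrite('pics/w6.png',im[...,::-1]); ang(piv); Z=W[...,2]
for x in(.59,.6,.61):
    m=(abs(W[...,0]-x)<.004)&(Z>.042)&(Z<.06); y=np.sort(W[...,1][m]); y=y[(y>-.24)&(y<-.12)]; b=np.flatnonzero(np.diff(y)>.004); print(x,[(round(a[0],4),round(a[-1],4)) for a in np.split(y,b+1) if len(a)])
T=np.array(c['world_from_camera']); d=W[...,2]
m=(Z>.07)&(Z<.1)&(np.hypot(W[...,0]-.603,W[...,1]+.069)<.025); P=W[m]; print('hub',len(P),(cv2.minEnclosingCircle((P[:,:2]*1000).astype(np.float32)),np.percentile(P[:,2],[5,50,95])) if len(P) else '')
E
```

```text
t 17.3 pos [ 0.4967 -0.1138  0.0686] th 0.9988608795544405 r 0.1153037254807593 F [-1.4  9.   7.4] open 0.020669499128944828 z [-0.     0.001 -1.   ]
t 17.4 pos [ 0.4967 -0.1136  0.0686] th 0.9976597273411212 r 0.11528938736318839 F [-1.9  8.7  8.1] open 0.02080188606376083 z [-0.001  0.002 -1.   ]
0.59 [(np.float64(-0.2279), np.float64(-0.1699)), (np.float64(-0.165), np.float64(-0.135))]
0.6 [(np.float64(-0.2246), np.float64(-0.1699)), (np.float64(-0.1652), np.float64(-0.1351))]
0.61 [(np.float64(-0.225), np.float64(-0.1701)), (np.float64(-0.1651), np.float64(-0.1352))]
hub 35 (((603.6797485351562, -68.75520324707031), 9.14152717590332), array([0.07002144, 0.07024028, 0.07067728]))
```

View pics/w6.png

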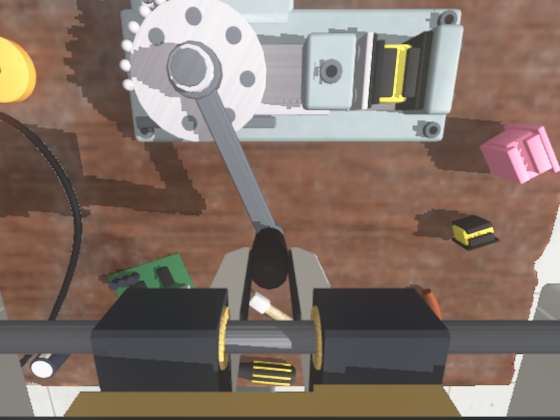

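The moving jaw has advanced from -0.1488 to -0.1651, about 16.3 mm or 4 clicks. The lever reads 0.998 rad and the transformer at (397,72) is clamped square. The hold is steady, so I hand it in.

```bash
python3 -c "
from plant import robot
print(robot.close_job())"
```

```text
the job is handed in; nothing more can be done
None
```

The transformer is clamped square in the middle of the jaws and the lever is held in its fourth click (0.998 rad, jaw advanced about 16 mm); the job was handed in at about 17.5 s, with no result returned.

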